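# Weigh a sample vial on the notched-beam bench balance

## Robot

A 7-joint arm with a two-finger parallel gripper is mounted at the origin on a cart in front of the work surface, level with it; the furniture and walls round the work are solid. World frame = base frame: x ahead of the robot, y to its left, z up, the work surface at z = 0. Lengths are in m, angles in rad, forces in N, time in s.
With the tool pointing down it reaches from about 0.425 to 0.875 m from the base axis. Payload 9.9 kg.
Tool frame: the origin (TCP) lies at the very end of the fingers, on their centre line; the grasp point (between the pads) lies r.grip_depth behind it (r.grip_depth is the distance from the TCP to the grasp point, in m); x points along the fingers, y is the direction in which the jaws open and shut, and the axes are right-handed (so a half turn about x gives the same grasp; the last joint's range is limited). The gripper opens to 85 mm and grips with 20 to 120 N. Pads are 22 mm wide; open, the fingers measure 114 mm over their backs; the gripper's body (76 mm by 85 mm) begins 54 mm behind the grasp point. The pads swing forward as they close: fully open they stand 13 mm farther back than shut.
Start: joints at [1.095, 0.576, 0.025, 1.437, -0.015, 1.129, -0.057], TCP at [0.258, -0.624, 0.231] pointing down, gripper open.
Joint ranges: [-2.76, 2.76], [-0.34, 2.15], [-1.52, 1.57], [0.19, 2.46], [-1.09, 4.23], [0.17, 1.99], [-2.82, 2.82]. Speed limits (rad/s): [2.22, 2.22, 3.01, 3.01, 3.14, 3.14, 3.14].

## Interface

Orientations are given as a unit quaternion [w, x, y, z].
In Python, from bench import r, eyes gives the robot as it stands.
- The arm moves only by the tool play_rows, never from a script. Its argument "commands" is a list of rows, each an object of numbers: "x", "y", "z": the shift along the world's x, y, z in mm; "rx", "ry", "rz": the turn, a rotation vector about the world's x, y, z in degrees; "grip": the gripper command: -1 is fully open, 1 is shut, values between are in proportion. A call has 1 to 10 rows; each row shifts and turns the commanded pose from where the row before left it; what a row does not reach is not made up. A row lasts 1/10 s, in which the tool goes at most 50 mm and 8.59 degrees, less where a joint would pass 70% of its speed; a pose out of reach is approached as far as the arm can. A call is refused whole if a number of a shift passes 50 or a number of a turn 8.59, either way. A call with a gripper value outside its range is refused whole. The fingers move at their own pace and stop on an object; "force" is the grip in N (left out, the last holds). Time passes only in rows, so rows that do not move let the fingers close. It gives the time, the measured TCP pose, the force and the opening at its end, in the units of the state.
- r.read_state(): the state, without advancing time (a new reading comes with each control period).
- eyes.get_image(name): name is "scene" or "top" or "wrist"; returns a dict with "color" (400x640x3 uint8, red, green, blue), "z_map" (400x640 float32, m along the optical axis (not along the pixel's ray), 0 where there is no reading), "fx", "fy", "cx", "cy" (pixels), "k1" (the pictures are not rectified: a ray, as slopes to the right and down, at radius r is drawn at 1 + k1 r^2 times it, then the intrinsics apply), "rvec" (rotation vector, rad) and "tvec" (3), from world to camera coordinates, as OpenCV has them; the wrist camera has in their place "T_tool_cam" (4x4, takes a point from camera to tool coordinates, whose origin is the TCP and whose axes are the tool frame's). Camera axes: x right, y down, z forward; pixel columns grow to the right and rows downward; lengths in m; the calibration is good to about 2 mm. A picture is of the moment at which its call begins: read the wrist's pose just before it.
- r.sign_off(): hands the job in, once; it reports no verdict.
The state is a dict: "time": time; "joints": joint angles; "qvel": joint speeds; "tau": joint torques, N m; "tool_pos": TCP position; "tool_rot": TCP orientation; "wrist_force": force on the tool from outside, world axes, zero at the start; "wrist_torque": the same for the moment, N m; "opening": finger opening in m.
Only numpy, scipy, OpenCV 4.12 (cv2) and the standard library are available. Lean on these libraries where they do the work, as an engineer would, in place of code of your own. Each camera call takes 0.05 s, during which the arm holds its last target. There are 200 camera calls.

## Task

Weigh the larger, white-capped sample vial: stand it upright on the round pan of the bench balance and let go, then slide the poise along the notched beam until the pointer comes to rest on the black centre block of the scale plate, and leave it so. The balance is delicate: nudge the poise lightly by its upright tab, never with more than 20 N on the balance (so do not pinch it), do not press the vial down hard, and leave the other loose things where they are.

Things in the scene. Friction and masses are not known exactly. Their poses are not given: they have to be found in the camera images.
- balance: Grey bench balance, fixed; base plate 84 x 286 mm, 16 mm high. Origin on the bench under the pivot. Its +y axis runs level along the beam from the pivot to the scale plate (base ends at y = 188 mm there, at -98 mm beyond the pan); z up. Pivot axis (along x) 85 mm above the bench. White scale plate 119 mm high at y = 155 to 181 mm, behind the pointer (x = +12 to +16 mm).
- beam (a joint): Tilt of the 6 mm thick aluminium beam, rad: 0 = level, pointer at the middle of the black block; positive = pointer and poise end up (pan too heavy), negative = down (poise too far out). Stops at -0.06 and +0.06. Soft spring pivot, damped: at rest within about 1.5 s. Between the stops, with the vial on the pan, one notch outward lowers it by about 0.046 rad. The vial's weight is unknown.
- poise (a joint): Place of the poise along the beam, m, 0 to 0.096 (hard stops), growing toward the scale plate; at value v its middle is 40 mm + v from the pivot. 13 notches, every 8 mm from 0; a spring ball in the poise clicks between the beam's round teeth and pulls it to the nearest notch; about 5 to 8 N moves it over a tooth. Starts near the pivot; balance lies farther out, at about 0.034 to 0.076.
- poise_tab (a point): Middle of the top edge of the poise's upright dark steel tab, 8 mm thick along the beam, 26 mm across, 40 mm tall above the flat saddle (22 mm along the beam, 29 mm across). 60 mm above the beam's axis (145 mm above the bench when level); rises, sinks and leans with the beam. Push it from either side; half-open fingers can straddle it. A push tips the beam to a stop, so read the tilt untouched.
- pan_floor (a point): Centre of the pan's flat floor, where the vial stands; z up. Shallow round steel dish, inner radius 31 to 34 mm, outer 37 mm, rim 5 mm above the floor. It stays level and moves up and down by about 3.3 mm as the beam tilts; floor 100 mm above the bench when level. It lies 55 mm from the pivot, on the side away from the scale plate.
- pointer_tip (a point): Tip of the dark pointer, 3 mm thick, at the beam's end 168 mm from the pivot.
- scale_mark (a point): Middle of the black centre block (10 mm high) on the white scale plate; pointer_tip coincides with it when the beam is level. Thin ticks lie above and below it.
- vial: The vial to weigh: clear glass with a white screw cap, diameter 27 mm, 57 mm high (body up to 47 mm, cap diameter 22 mm). Origin at the centre of its underside, z up. Loose on the bench on the robot's right, 42 to 78 g.
- small_vial: Bystander: smaller vial with a black cap, diameter 22 mm, 52 mm high, origin under its centre. It and the vial to weigh may stand in either of two places.
- cuvette_rack: Bystander: loose teal cuvette rack, 34 x 110 x 26 mm, origin under its centre.
- lens_tube: Bystander: loose black lens tube lying flat, diameter 30 mm, 25 mm high, origin under its centre.

How it is judged:
By the outcome, as a careful person would: the job done as asked, in the order asked, and still so for the second after the job is handed in, with the robot touching nothing.
It also fails if it takes over 72 s, if anything falls off the work surface, if the arm or the gripper's body presses on something with over 40 N, if the wrist force passes 120 N, or if a joint passes its speed limit or range.

## Working session

There is one attempt and no reset: what is moved stays moved. The work goes in short steps, Python scripts to look and compute and a tool call to move; the robot and the scene stay as the last step left them, time stands still between calls to the robot, and variables do not carry over. Pictures are saved under pics/ and viewed, about 8 in all and at most 12, crops included, and the job is handed in when it is done.

Besides the shell and the picture viewer there is one more tool, called after "Call:" as a command line: name --argument value ..., lists and objects as JSON in quotes. play_rows: Moves the arm, as the interface text tells. Its arguments: {"type":"object","properties":{"commands":{"type":"array"},"force":{"type":"number"}},"required":["commands"]}

```bash
ls; mkdir -p pics; cat > h.py <<'E'
from bench import r, eyes
import numpy as np, cv2
def grab(n):
    s=r.read_state(); im=eyes.get_image(n); im['state']=s; return im
def save(im,f,crop=None,scale=1):
    c=cv2.cvtColor(im['color'],cv2.COLOR_RGB2BGR)
    if crop: c=c[crop[1]:crop[3],crop[0]:crop[2]]
    if scale!=1: c=cv2.resize(c,None,fx=scale,fy=scale,interpolation=cv2.INTER_CUBIC)
    cv2.imwrite('pics/'+f,c)
def KD(im):
    return np.array([[im['fx'],0,im['cx']],[0,im['fy'],im['cy']],[0,0,1.]]),np.array([im['k1'],0,0,0,0.])
def pose(im):  # cam->world R,t
    if 'rvec' in im:
        R=cv2.Rodrigues(np.array(im['rvec'],float))[0]; return R.T,-R.T@np.array(im['tvec'],float)
    from scipy.spatial.transform import Rotation as Ro
    s=im['state']; q=s['tool_rot']; T=np.array(im['T_tool_cam'])
    Rt=Ro.from_quat([q[1],q[2],q[3],q[0]]).as_matrix()
    return Rt@T[:3,:3], Rt@T[:3,3]+np.array(s['tool_pos'])
def rays(im,uv):
    K,D=KD(im); p=cv2.undistortPoints(np.array(uv,float).reshape(-1,1,2),K,D)[:,0]
    return np.c_[p,np.ones(len(p))]
def cloud(im):
    v,u=np.mgrid[0:400,0:640]; d=rays(im,np.c_[u.ravel(),v.ravel()])
    R,t=pose(im); P=(d*im['z_map'].reshape(-1,1))@R.T+t
    P[im['z_map'].ravel()==0]=np.nan
    return P.reshape(400,640,3)
def atz(im,uv,z):
    R,t=pose(im); d=rays(im,uv)@R.T; return t+d*((z-t[2])/d[:,2])[:,None]
def proj(im,P):
    R,t=pose(im); K,D=KD(im); c=(np.atleast_2d(P)-t)@R
    return cv2.projectPoints(c,np.zeros(3),np.zeros(3),K,D)[0][:,0]
E
python3 - <<'E'
from h import *
print(r.grip_depth, r.read_state())
for n in('top','scene'):
    im=grab(n); save(im,n+'0.png'); np.save(n+'0.npy',im,allow_pickle=True); print(n,pose(im)[1],im['fx'])
E
```

```text
pics
0.0187 {'time': 0.0, 'joints': array([ 1.09517971,  0.57654238,  0.02484033,  1.43791677, -0.01499002,
        1.12898632, -0.05649455]), 'qvel': array([ 0.00017356,  0.00111849,  0.00187361,  0.0002033 , -0.00223326,
        0.00012602, -0.00022872]), 'tau': array([ 1.20126642e-03, -7.65757012e+01,  2.25140423e+00, -2.85971940e+01,
        1.54650549e-02,  1.27177752e-02, -3.24747930e-05]), 'tool_pos': array([ 0.25759181, -0.62342543,  0.23043258]), 'tool_rot': array([-0.13708877, -0.69342983, -0.13823097,  0.69372468]), 'wrist_force': array([-0.379711  ,  0.32283636,  0.62053346]), 'wrist_torque': array([0.01421208, 0.00980675, 0.00554912]), 'opening': 0.08551495295637088}
top [0.37758748 0.00109507 1.08720868] 393.5654800393502
scene [-0.35610725  0.69943997  0.99262442] 508.00193776717947
```

View pics/top0.png

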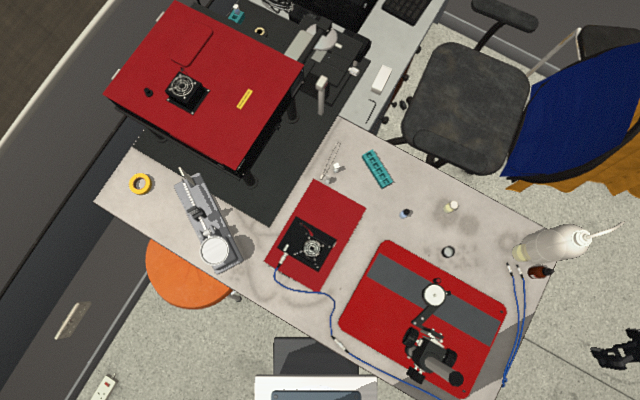

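View pics/scene0.png

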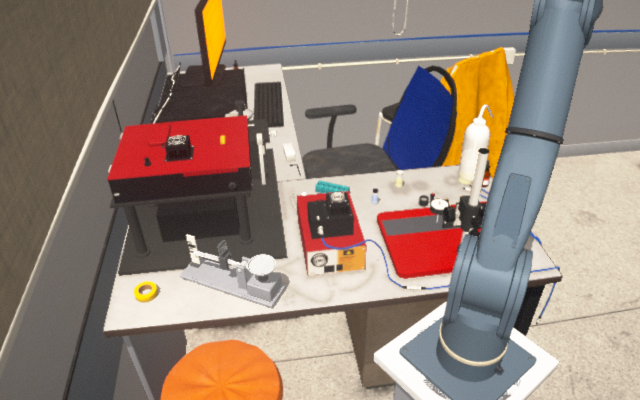

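Top view: balance with its pan at about (214,250) and scale plate at (183,172). There are two vials, a pale-capped one at (451,207) and a dark/blue one at (405,213). The rack is at (377,168) and the lens tube at (448,252). Next I measure them.

```bash
python3 - <<'E'
from h import *
im=np.load('top0.npy',allow_pickle=True).item(); P=cloud(im)
np.set_printoptions(precision=3,suppress=True)
for n,(u,v) in dict(bench=(250,210),bench2=(420,240),pan=(214,250),plate=(182,172),v1=(451,207),v2=(405,213),lens=(448,252),rack=(377,168),psu=(310,245),mic=(434,295),redmat=(370,300),bot=(523,242),instr=(200,100)).items(): print(n,P[v,u])
def box(u0,v0,u1,v1,z0,z1):
    Q=P[v0:v1,u0:u1]; m=(Q[...,2]>z0)&(Q[...,2]<z1); q=Q[m]; return q
for n,b in dict(v1=(440,195,465,222,.03,.08),v2=(395,203,415,223,.03,.08),lens=(438,242,460,262,.01,.06)).items():
    q=box(*b); print(n,len(q),q.min(0),q.max(0),q.mean(0), q[q[:,2]>q[:,2].max()-.008].mean(0))
q=box(160,150,260,285,.006,.03); rect=cv2.minAreaRect((q[:,:2]*1000).astype(np.float32)); print('base',rect,np.median(q[:,2]))
q=box(195,230,235,270,.085,.125); c,rad=cv2.minEnclosingCircle((q[:,:2]*1000).astype(np.float32)); print('pan',len(q),c,rad,np.median(q[:,2]),q[:,2].min(),q[:,2].max())
q=box(160,150,260,285,.075,.16); 
for a in q[::12]: print(a,end=' ')
# height obstacles
print()
for v in range(130,400,15): print(v,' '.join('%4.0f'%(1000*P[v,u,2]) for u in range(100,560,20)))
save(im,'topc.png',(150,140,470,300),2.5)
E
```

```text
bench [0.59  0.183 0.012]
bench2 [ 0.507 -0.29   0.001]
pan [0.469 0.254 0.104]
plate [0.668 0.345 0.12 ]
v1 [ 0.59  -0.365  0.055]
v2 [ 0.574 -0.24   0.053]
lens [ 0.472 -0.361  0.017]
rack [ 0.708 -0.173  0.027]
psu [0.472 0.012 0.207]
mic [ 0.36  -0.288  0.111]
redmat [ 0.347 -0.142  0.032]
bot [ 0.498 -0.573  0.02 ]
instr [0.783 0.257 0.293]
v1 92 [ 0.583 -0.382  0.03 ] [ 0.609 -0.359  0.063] [ 0.594 -0.369  0.049] [ 0.596 -0.372  0.058]
v2 61 [ 0.567 -0.251  0.03 ] [ 0.588 -0.232  0.055] [ 0.576 -0.241  0.046] [ 0.578 -0.242  0.052]
lens 108 [ 0.459 -0.375  0.011] [ 0.488 -0.346  0.032] [ 0.474 -0.361  0.019] [ 0.475 -0.361  0.026]
base ((580.5509643554688, 302.62286376953125), (380.627197265625, 292.6228332519531), 1.4253990650177002) 0.01541725094639923
pan 770 (479.83685302734375, 264.16217041015625) 52.06656265258789 0.10398976251596231 0.08558880450367701 0.11292134839869916
[0.682 0.355 0.118] [0.675 0.348 0.114] [0.669 0.348 0.118] [0.669 0.344 0.109] [0.668 0.343 0.101] [0.673 0.346 0.077] [0.664 0.341 0.098] [0.66  0.339 0.103] [0.659 0.342 0.095] [0.662 0.359 0.076] [0
[... 3280 characters left out ...]
 -750 -754 -746 -750 -753 -748 -747    1   -1    3    0   34   30   29   31   29   29   32   32    1 -747
325 -564 -732 -757 -752 -748 -751 -748 -750 -758 -746   -2    2   30  nan   30   31   97   28   31   33   30   -1 -753
340 -646 -754 -750 -749 -751 -745 -754 -746 -742 -654 -653    3    3   28   32   32  165  159   30   32    2    6 -749
355 -722 -754 -746 -753 -750 -751 -754 -751 -753 -647 -573 -569 -579   -2    0   34  198  202   30   30    2 -745 -755
370 -744 -747 -747 -755 -754 -743 -752 -746 -753 -652 -290 -284 -289 -747    3    2  181  312   33   -0    4 -752 -750
385 -720 -755 -748 -746 -754 -753 -750 -745    0    1   -1    0   -3    0 -742   -1    2   28   28    3    2 -745 -746
```

View pics/topc.png

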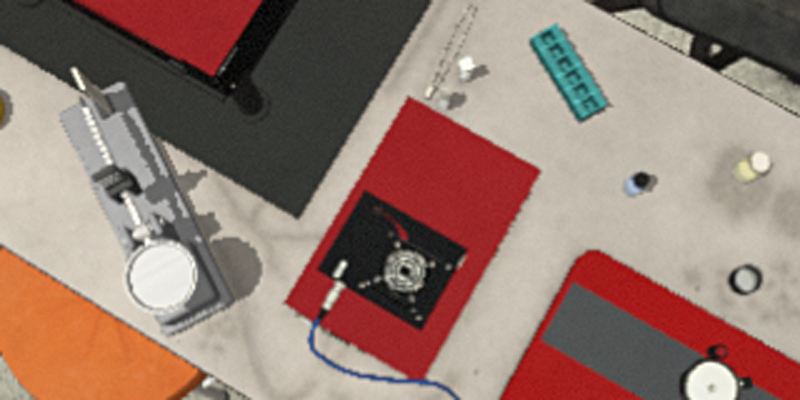

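The crop shows the white-capped vial at about top px (454,204), the black-capped one at (406,213), the lens tube at (448,252), the tab at (197,213) and the pan at (214,250). Before moving I'll build an obstacle height map and refine the balance axis.

```bash
python3 - <<'E'
from h import *
from scipy.spatial.transform import Rotation as Ro
Ps=[]
for n in('top0','scene0'):
    im=np.load(n+'.npy',allow_pickle=True).item(); Ps.append(cloud(im).reshape(-1,3)); 
    print(n,proj(im,[[.258,-.624,.231],[.593,-.370,.055]]))
P=np.vstack(Ps); P=P[np.isfinite(P[:,0])]
xs=np.arange(.1,.9,.05); ys=np.arange(.45,-.75,-.05)
print('x\\y ',' '.join('%4.0f'%(y*100) for y in ys))
for x in xs[::-1]:
    print('%4.0f '%(x*100),' '.join('%4.0f'%(1000*np.max(P[(abs(P[:,0]-x)<.025)&(abs(P[:,1]-y)<.025)][:,2],initial=-.999)) for y in ys))
im=np.load('top0.npy',allow_pickle=True).item(); Q=cloud(im)[140:290,150:260].reshape(-1,3)
# pan circle
p=Q[(abs(Q[:,2]-.105)<.006)&(Q[:,0]<.51)&(Q[:,0]>.42)&(Q[:,1]>.2)&(Q[:,1]<.31)]
print('pan',cv2.minEnclosingCircle((p[:,:2]*1000).astype(np.float32)),np.median(p[:,:2],0))
b=Q[(Q[:,2]>.078)&(Q[:,2]<.095)&(Q[:,0]>.51)&(Q[:,0]<.67)&(Q[:,1]>.26)]
print('beam',cv2.fitLine(b.astype(np.float32),cv2.DIST_HUBER,0,.01,.01).ravel())
t=Q[(Q[:,2]>.132)&(Q[:,2]<.16)&(Q[:,0]<.6)]; print('tab',len(t),t.mean(0))
q=r.read_state()['tool_rot']; print(Ro.from_quat([q[1],q[2],q[3],q[0]]).as_matrix())
E
```

```text
top0 [[605.77387729 341.56856697]
 [452.76748797 205.82529854]]
scene0 [[543.01513288 141.69313335]
 [399.89202943 172.40703432]]
x\y    45   40   35   30   25   20   15   10    5    0   -5  -10  -15  -20  -25  -30  -35  -40  -45  -50  -55  -60  -65  -70
  85   729  440  296  332  295  295  295  295  295  205   22    7   10    6 -999  -85  -82  -81  -84 -301 -256 -252 -253 -255
  80   735  312  332  339  338  296  295  295  293   23   18    7    7    6    4  -90  -83  -82  -80  -80  -85 -251 -253 -188
  75   292  295  295  337  337  295  296  295   22   20   10    7   34   30    8    7    3  -86  -83  -81  -85 -999 -999 -128
  70    20   20  294  295  295  295  296  294   23   17   55    6   34   32    8    9    8    6   -1 -999 -999 -999 -999 -104
  65    20   22  123  213  295  295  295   21   53  104  104    7   30   32    7    7    7    9    8    4 -999 -999 -999 -999
  60     6   23   88  140   20  292  293   22  105  106  105  104  102    9   55    8   63   61    7    8    6    2 -999 -999
  55     7    7  104  146  100   20   22  104  171  164  104  105  102    8   55    7    
[... 833 characters left out ...]
 -739 -743    1   12   11   33  208  368  180   36   36   37   11  622  596  544 -999
  15  -738 -736 -739 -737 -737 -654    5    5    7    6    7    6  636  744  183   37   35   34  708  644  631 -999 -999 -999
  10  -739 -740 -740 -738 -739 -648    7   17   18   18  496  578  666  747  749  738  686  720  714    7 -999 -999 -999 -999
pan ((468.3357849121094, 253.64456176757812), 36.7434196472168) [0.46922775 0.25454432]
beam [ 0.8710958   0.48790747 -0.05602264  0.5645997   0.3036757   0.08702579]
tab 45 [0.56650984 0.30709878 0.13991467]
[[-6.28491308e-04  3.81909659e-01 -9.24199447e-01]
 [ 1.32893898e-03 -9.24198494e-01 -3.81910169e-01]
 [-9.99998919e-01 -1.46823189e-03  7.33160888e-05]]
```

Call:
play_rows --commands '[{"z": 45,"grip": -1},{"z": 45},{"x": 20,"y": 50},{"x": 20,"y": 50,"rz": 5},{"x": 20,"y": 50,"rz": 5},{"x": 20,"y": 50,"rz": 5},{"x": 40,"y": 9,"rz": 5},{"x": 40,"y": 9,"rz": 5},{"x": 40,"y": 9,"rz": 5},{"x": 40,"y": 9,"rz": 5}]'

```text
$.commands[0]: bad value
```

```bash
python3 - <<'E'
from h import *
im=np.load('top0.npy',allow_pickle=True).item(); P=cloud(im)
# instrument top edge nearest balance, and bounding of box >0.2
Q=P[60:200,100:310].reshape(-1,3); Q=Q[(Q[:,2]>.2)&(Q[:,2]<.31)&(Q[:,0]>.5)]
u=np.array([.91,.414]);w=np.array([.414,-.91]); o=np.array([.4683,.2536])
d=(Q[:,:2]-o)@w; s=(Q[:,:2]-o)@u
for a in np.arange(0,.3,.03): print(round(a,2), d[(abs(s-a)<.015)].min(initial=9), Q[(abs(s-a)<.015)&(d<d[(abs(s-a)<.015)].min(initial=9)+.02)][:,2])  if (abs(s-a)<.015).any() else 0
E
```

```text
0.12 0.11352778285118419 [0.2944548  0.29068798 0.2939265  0.29017232 0.29219336 0.29079726
 0.29329687 0.29134139 0.29190259 0.29287054 0.29199832 0.29139804
 0.29127526 0.29222581 0.28899404 0.29224336 0.28907967 0.29066223
 0.29340697 0.29095908 0.2906188  0.28939591 0.28856703 0.28863962
 0.29209952 0.2903792  0.28988486 0.29107589 0.29088238 0.29177252
 0.29312875 0.28538871 0.2725351  0.28129706 0.28811    0.28816512
 0.29247266 0.29201176 0.29115299 0.26765014 0.27563572 0.29073191
 0.29189613 0.29009534 0.28958079 0.2909854  0.26439991 0.26943955
 0.27520562 0.29188731 0.2896888  0.29000665 0.25786004 0.26540572
 0.2748951  0.27998701 0.29381457 0.29201915 0.24382796 0.25164226
 0.26002555 0.26792473 0.27208007 0.28010925 0.23725556 0.24717077
 0.25348715 0.26126574 0.26681305 0.27534112 0.23218154 0.24091552
 0.24954389 0.25781359 0.26463221 0.26967594 0.22099258 0.2252463
 0.23327379 0.24175944 0.24926207 0.25584694 0.21242713 0.22077447
 0.23007919 0.23783832 0.24392934 0.25247406 0.21285264 0.21074168
 0.2137238  0.21086568 0.21549572 0.2236493  0.2315981  0.23802395
 0.2
[... 6967 characters left out ...]
0.28947378 0.26492903 0.27374632 0.2547416  0.25911852 0.2655195
 0.27404105 0.24561337 0.25463284 0.26388718 0.26956002 0.23509414
 0.24215255 0.25040675 0.2555783  0.26264959 0.23405593 0.2444095
 0.24879073 0.25895013 0.22435462 0.22942305 0.23595729 0.24561689
 0.25265918 0.2161842  0.22302525 0.23343573 0.24054226 0.24472819
 0.21300499 0.21601369 0.21215493 0.21715544 0.2156094  0.22041362
 0.23139835 0.211331   0.21182038 0.21378684 0.21391839 0.21284989
 0.21195674 0.21115634 0.22318396 0.2095618  0.21408546 0.2129032
 0.21245267 0.21445815 0.21681429 0.20906431 0.21185841 0.20928556
 0.21324182 0.21529053 0.21027361 0.21373384 0.21438604 0.20613245
 0.21214154 0.21432994 0.2075866 ]
```

Clearance between the balance line and the red instrument is about 80–110 mm where I'll push, which is enough. The rows seem to need every key.

Call:
play_rows --commands '[{"x": 0,"y": 0,"z": 45,"rx": 0,"ry": 0,"rz": 0,"grip": -1},{"x": 0,"y": 0,"z": 45,"rx": 0,"ry": 0,"rz": 0,"grip": -1},{"x": 20,"y": 50,"z": 0,"rx": 0,"ry": 0,"rz": 0,"grip": -1},{"x": 20,"y": 50,"z": 0,"rx": 0,"ry": 0,"rz": 5,"grip": -1},{"x": 20,"y": 50,"z": 0,"rx": 0,"ry": 0,"rz": 5,"grip": -1},{"x": 20,"y": 50,"z": 0,"rx": 0,"ry": 0,"rz": 5,"grip": -1},{"x": 40,"y": 9,"z": 0,"rx": 0,"ry": 0,"rz": 5,"grip": -1},{"x": 40,"y": 9,"z": 0,"rx": 0,"ry": 0,"rz": 5,"grip": -1},{"x": 40,"y": 9,"z": 0,"rx": 0,"ry": 0,"rz": 5,"grip": -1},{"x": 40,"y": 9,"z": 0,"rx": 0,"ry": 0,"rz": 5,"grip": -1}]'

```text
time: 1.1
tool_pos: [0.4934, -0.4015, 0.3212]
tool_rot: [-0.341, -0.619, -0.341, 0.62]
wrist_force: [0.5, -0.5, 0.0]
opening: 0.0856
```

Call:
play_rows --commands '[{"x": 40,"y": 8,"z": -20,"rx": 0,"ry": 0,"rz": 0,"grip": -1},{"x": 40,"y": 8,"z": -20,"rx": 0,"ry": 0,"rz": 0,"grip": -1},{"x": 15,"y": 2,"z": -20,"rx": 0,"ry": 0,"rz": 0,"grip": -1},{"x": 0,"y": 0,"z": 0,"rx": 0,"ry": 0,"rz": 0,"grip": -1},{"x": 0,"y": 0,"z": 0,"rx": 0,"ry": 0,"rz": 0,"grip": -1}]'

```text
time: 1.6
tool_pos: [0.5864, -0.3843, 0.2606]
tool_rot: [-0.339, -0.62, -0.34, 0.621]
wrist_force: [-0.4, -1.1, -0.2]
opening: 0.0855
```

```bash
python3 - <<'E'
from h import *
np.set_printoptions(precision=4,suppress=True)
im=grab('wrist'); save(im,'w1.png'); np.save('w1.npy',im,allow_pickle=True)
s=im['state'];print(s['tool_pos'],im['T_tool_cam'])
R,t=pose(im); print(t, R[:,2])
print(proj(im,[[.593,-.370,.057],[.593,-.37,0],[.575,-.241,.05]]))
P=cloud(im); Q=P[np.isfinite(P[...,0])]
m=(abs(Q[:,0]-.593)<.035)&(abs(Q[:,1]+.37)<.035)&(Q[:,2]>.02)&(Q[:,2]<.07); q=Q[m]
print(len(q))
top=q[q[:,2]>.052]; 
if len(top)>5: print(top[:,2].mean(),cv2.minEnclosingCircle((top[:,:2]*1000).astype(np.float32)),top.mean(0))
E
```

```text
[ 0.5864 -0.3843  0.2606] [[-0.     -0.3266  0.9452 -0.1419]
 [ 1.      0.0001  0.0001 -0.0001]
 [-0.0001  0.9452  0.3266 -0.085 ]
 [ 0.      0.      0.      1.    ]]
[ 0.6323 -0.3126  0.4025] [-0.1775 -0.2749 -0.945 ]
[[316.6776 158.6986]
 [316.9295 150.7694]
 [243.6183  73.3053]]
352
0.05573585085609206 ((596.6904296875, -371.2508850097656), 10.458099365234375) [ 0.5969 -0.3709  0.0557]
```

View pics/w1.png

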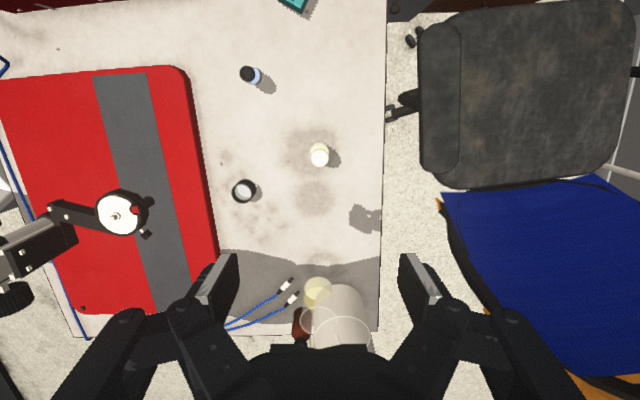

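The white cap shows at wrist px (319,154), which gives (0.597, -0.371) with a 21 mm diameter at z 0.056, as specified. The black-capped vial is at (250,75) and the lens tube at (243,190). Approaching now.

Call:
play_rows --commands '[{"x": 10,"y": 13,"z": -20,"rx": 0,"ry": 0,"rz": 0,"grip": -1},{"x": 0,"y": 0,"z": -40,"rx": 0,"ry": 0,"rz": 0,"grip": -1},{"x": 0,"y": 0,"z": -40,"rx": 0,"ry": 0,"rz": 0,"grip": -1},{"x": 0,"y": 0,"z": -40,"rx": 0,"ry": 0,"rz": 0,"grip": -1},{"x": 0,"y": 0,"z": -30,"rx": 0,"ry": 0,"rz": 0,"grip": -1},{"x": 0,"y": 0,"z": 0,"rx": 0,"ry": 0,"rz": 0,"grip": -1},{"x": 0,"y": 0,"z": 0,"rx": 0,"ry": 0,"rz": 0,"grip": -1}]'

```text
time: 2.35
tool_pos: [0.5969, -0.3724, 0.0931]
tool_rot: [0.34, 0.62, 0.339, -0.62]
wrist_force: [-0.3, -0.5, 0.5]
opening: 0.0858
```

```bash
python3 - <<'E'
from h import *
np.set_printoptions(precision=4,suppress=True)
s=r.read_state();print(s['tool_pos'],s['tool_rot'],s['qvel'])
im=grab('wrist');P=cloud(im); Q=P[np.isfinite(P[...,0])]
m=(abs(Q[:,0]-.596)<.035)&(abs(Q[:,1]+.371)<.035)&(Q[:,2]>.02)&(Q[:,2]<.07); q=Q[m]
top=q[q[:,2]>.050]; print(len(q),top[:,2].mean(),cv2.minEnclosingCircle((top[:,:2]*1000).astype(np.float32)),top.mean(0))
E
```

```text
[ 0.5969 -0.3724  0.0931] [ 0.3399  0.6205  0.3389 -0.6202] [-0.0038 -0.0256 -0.0054 -0.0288  0.     -0.0001 -0.0016]
1364 0.05532116178537519 ((596.4563598632812, -370.7020568847656), 10.994599342346191) [ 0.5971 -0.3699  0.0553]
```

Call:
play_rows --commands '[{"x": 0,"y": 1,"z": -35,"rx": 0,"ry": 0,"rz": 0,"grip": -1},{"x": 0,"y": 0,"z": -30,"rx": 0,"ry": 0,"rz": 0,"grip": -1},{"x": 0,"y": 0,"z": -12,"rx": 0,"ry": 0,"rz": 0,"grip": -1},{"x": 0,"y": 0,"z": 0,"rx": 0,"ry": 0,"rz": 0,"grip": -1},{"x": 0,"y": 0,"z": 0,"rx": 0,"ry": 0,"rz": 0,"grip": 0.2},{"x": 0,"y": 0,"z": 0,"rx": 0,"ry": 0,"rz": 0,"grip": 0.6},{"x": 0,"y": 0,"z": 0,"rx": 0,"ry": 0,"rz": 0,"grip": 0.6},{"x": 0,"y": 0,"z": 0,"rx": 0,"ry": 0,"rz": 0,"grip": 0.6},{"x": 0,"y": 0,"z": 0,"rx": 0,"ry": 0,"rz": 0,"grip": 0.6},{"x": 0,"y": 0,"z": 0,"rx": 0,"ry": 0,"rz": 0,"grip": 0.6}]' --force 25

```text
time: 3.4
tool_pos: [0.5975, -0.3704, 0.0153]
tool_rot: [0.34, 0.62, 0.339, -0.62]
wrist_force: [-0.6, 0.6, 5.6]
opening: 0.0259
```

Call:
play_rows --commands '[{"x": 0,"y": 0,"z": 0,"rx": 0,"ry": 0,"rz": 0,"grip": 1},{"x": 0,"y": 0,"z": 5,"rx": 0,"ry": 0,"rz": 0,"grip": 1},{"x": 0,"y": 0,"z": 15,"rx": 0,"ry": 0,"rz": 0,"grip": 1},{"x": 0,"y": 0,"z": 30,"rx": 0,"ry": 0,"rz": 0,"grip": 1},{"x": 0,"y": 0,"z": 40,"rx": 0,"ry": 0,"rz": 0,"grip": 1},{"x": 0,"y": 0,"z": 40,"rx": 0,"ry": 0,"rz": 0,"grip": 1},{"x": 0,"y": 0,"z": 40,"rx": 0,"ry": 0,"rz": 0,"grip": 1},{"x": 0,"y": 0,"z": 40,"rx": 0,"ry": 0,"rz": 0,"grip": 1},{"x": 0,"y": 0,"z": 40,"rx": 0,"ry": 0,"rz": 0,"grip": 1},{"x": 0,"y": 0,"z": 40,"rx": 0,"ry": 0,"rz": 0,"grip": 1}]'

```text
time: 4.4
tool_pos: [0.5965, -0.3699, 0.3074]
tool_rot: [0.34, 0.62, 0.34, -0.62]
wrist_force: [0.8, -1.3, -0.0]
opening: 0.026
```

```bash
python3 - <<'E'
from h import *
im=grab('wrist'); save(im,'w2.png',(160,140,480,400),2)
s=im['state'];print(s['tool_pos'],s['opening'],s['wrist_force'])
R,t=pose(im);p=s['tool_pos']; print(proj(im,[p,p+[0,0,.0187],p+[0,0,.041],p-[0,0,.016]]))
E
```

```text
[ 0.59654375 -0.36987034  0.30739993] 0.02604258195867204 [ 0.76113342 -1.30364673 -0.01978271]
[[318.20524628 256.15357506]
 [318.26180259 275.22556432]
 [318.34986641 304.92741761]
 [318.16568782 242.81504388]]
```

View pics/w2.png

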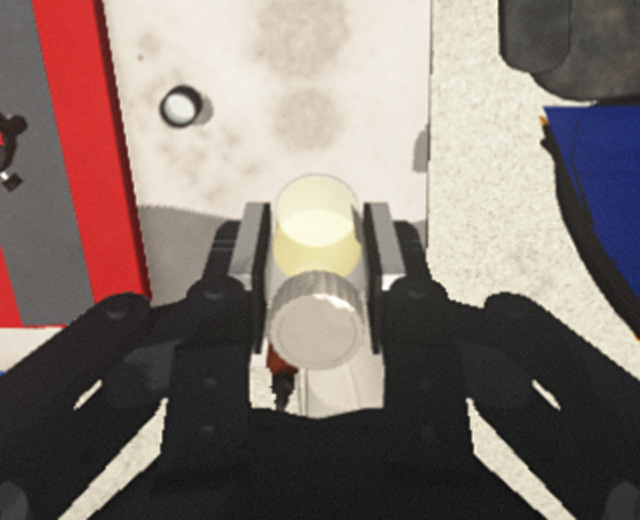

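The vial is held upright between the pads. Now I carry it over the power supply to above the pan.

Call:
play_rows --commands '[{"x": -10,"y": 20,"z": 30,"rx": 0,"ry": 0,"rz": 0,"grip": 1},{"x": -10,"y": 40,"z": 0,"rx": 0,"ry": 0,"rz": 4.5,"grip": 1},{"x": -10,"y": 48,"z": 0,"rx": 0,"ry": 0,"rz": 4.5,"grip": 1},{"x": -10,"y": 48,"z": 0,"rx": 0,"ry": 0,"rz": 4.5,"grip": 1},{"x": -10,"y": 48,"z": 0,"rx": 0,"ry": 0,"rz": 4.5,"grip": 1},{"x": -10,"y": 48,"z": 0,"rx": 0,"ry": 0,"rz": 4.5,"grip": 1},{"x": -10,"y": 48,"z": 0,"rx": 0,"ry": 0,"rz": 4.5,"grip": 1},{"x": -10,"y": 48,"z": 0,"rx": 0,"ry": 0,"rz": 4.5,"grip": 1},{"x": -10,"y": 48,"z": 0,"rx": 0,"ry": 0,"rz": 4.5,"grip": 1},{"x": -10,"y": 48,"z": 0,"rx": 0,"ry": 0,"rz": 4.5,"grip": 1}]'

```text
time: 5.45
tool_pos: [0.496, 0.0756, 0.3353]
tool_rot: [0.535, 0.464, 0.534, -0.463]
wrist_force: [0.9, 0.1, 0.0]
opening: 0.0258
```

Call:
play_rows --commands '[{"x": -10,"y": 48,"z": 0,"rx": 0,"ry": 0,"rz": 4.5,"grip": 1},{"x": -10,"y": 48,"z": 0,"rx": 0,"ry": 0,"rz": 4.5,"grip": 1},{"x": 0,"y": 45,"z": 0,"rx": 0,"ry": 0,"rz": 4.5,"grip": 1},{"x": 0,"y": 25,"z": 0,"rx": 0,"ry": 0,"rz": 3.5,"grip": 1},{"x": 0,"y": 0,"z": 0,"rx": 0,"ry": 0,"rz": 0,"grip": 1},{"x": 0,"y": 0,"z": 0,"rx": 0,"ry": 0,"rz": 0,"grip": 1},{"x": 0,"y": 0,"z": 0,"rx": 0,"ry": 0,"rz": 0,"grip": 1}]'

```text
time: 6.15
tool_pos: [0.4772, 0.2385, 0.3346]
tool_rot: [0.596, 0.381, 0.595, -0.381]
wrist_force: [0.6, -0.7, -0.7]
opening: 0.0258
```

```bash
python3 - <<'E'
from h import *
im=grab('wrist'); save(im,'w3.png'); np.save('w3.npy',im,allow_pickle=True)
s=im['state'];print(s['tool_pos'],s['tool_rot'],s['opening'],s['wrist_force'])
print(proj(im,[[.4683,.2536,.1],[.668,.345,.1],[.5665,.307,.145]]))
E
```

```text
[0.4772437  0.23845141 0.33455465] [ 0.59606967  0.38069519  0.59543655 -0.38108717] 0.02581727942414136 [ 0.61849477 -0.67217688 -0.73645243]
[[316.21900744 152.39805579]
 [477.79036847 153.65427201]
 [410.12417051 153.29121582]]
```

View pics/w3.png

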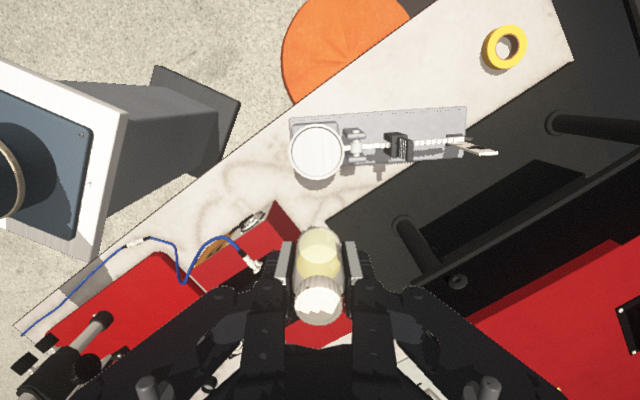

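The view shows the pan centred at about (317,152), the tab at (401,146), the beam running to (470,140) and the plate at (480,150). Now I refine the balance frame.

```bash
python3 - <<'E'
from h import *
np.set_printoptions(precision=4,suppress=True)
im=np.load('w3.npy',allow_pickle=True).item()
R,t=pose(im); print('cam x axis az',np.degrees(np.arctan2(R[1,0],R[0,0])))
g=cv2.cvtColor(im['color'],cv2.COLOR_RGB2GRAY)
P=cloud(im)[90:200,280:510].reshape(-1,3);P=P[np.isfinite(P[:,0])]
p=P[(abs(P[:,2]-.102)<.009)&(np.hypot(P[:,0]-.4683,P[:,1]-.2536)<.045)]
c,rad=cv2.minEnclosingCircle((p[:,:2]*1000).astype(np.float32)); print('pan',c,rad,np.median(p[:,2]))
c=np.array(c)/1000
b=P[(P[:,2]>.075)&(P[:,2]<.097)&(np.hypot(*(P[:,:2]-c).T)>.06)&(P[:,0]<.68)&(P[:,0]>.5)]
L=cv2.fitLine(b[:,:2].astype(np.float32),cv2.DIST_HUBER,0,.001,.01).ravel(); print('beam',len(b),L,np.degrees(np.arctan2(L[1],L[0])))
e=P[(abs(P[:,2]-.016)<.006)]; 
tb=P[(P[:,2]>.136)&(P[:,2]<.156)]; print('tab',len(tb),tb.mean(0),tb.min(0),tb.max(0))
pl=P[(P[:,2]>.09)&(np.hypot(*(P[:,:2]-c).T)>.19)]; print('plate',len(pl),pl.mean(0)); 
pt=pl[pl[:,2]>.113];print(pt.mean(0),len(pt))
E
```

```text
cam x axis az 24.82282516939459
pan (472.47625732421875, 255.5945281982422) 40.53987503051758 0.10301479212916198
beam 641 [0.8855 0.4647 0.5757 0.3154] 27.689745
tab 165 [0.5656 0.3094 0.1403] [0.5577 0.2965 0.1361] [0.5756 0.3215 0.1433]
plate 164 [0.6663 0.3497 0.1091]
[0.6682 0.3502 0.1176] 74
```

```bash
python3 - <<'E'
from h import *
from scipy.optimize import least_squares
np.set_printoptions(precision=4,suppress=True)
im=np.load('w3.npy',allow_pickle=True).item()
c=atz(im,[[290,118],[466,106]],.016); d=c[1]-c[0]; print('base edge',c,np.degrees(np.arctan2(d[1],d[0])),np.linalg.norm(d))
# pan rim ellipse: bright pixels
g=cv2.cvtColor(im['color'],cv2.COLOR_RGB2GRAY)
m=(g>225).astype(np.uint8); m[:, :280]=0; m[:,352:]=0; m[:115]=0; m[190:]=0
cs=max(cv2.findContours(m,0,1)[0],key=cv2.contourArea)[:,0].astype(float)
q=atz(im,cs,.104)[:,:2]
f=least_squares(lambda p:np.hypot(*(q-p[:2]).T)-p[2],[.468,.254,.036],loss='soft_l1',f_scale=.001); print('pan',f.x)
e=atz(im,[[468,136]],.085); print('pointer tip?',e, e[0,:2]-f.x[:2])
save(im,'w3c.png',(270,90,510,200),3.3)
E
```

```text
base edge [[0.4138 0.272  0.016 ]
 [0.6573 0.4065 0.016 ]] 28.905130515861277 0.2781805616406154
pan [0.4624 0.259  0.0412]
pointer tip? [[0.6501 0.3607 0.085 ]] [0.1877 0.1017]
```

View pics/w3c.png

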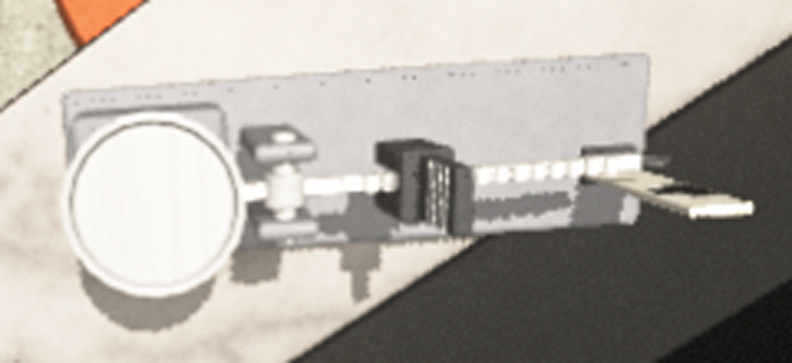

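Balance axis azimuth is about 28.5°, the pan centre is (0.4685, 0.2535), and the tab is at v ≈ 0.016. Centring over the pan and descending.

Call:
play_rows --commands '[{"x": -9,"y": 15,"z": 0,"rx": 0,"ry": 0,"rz": 3.7,"grip": 1},{"x": 0,"y": 0,"z": -30,"rx": 0,"ry": 0,"rz": 0,"grip": 1},{"x": 0,"y": 0,"z": -40,"rx": 0,"ry": 0,"rz": 0,"grip": 1},{"x": 0,"y": 0,"z": -40,"rx": 0,"ry": 0,"rz": 0,"grip": 1},{"x": 0,"y": 0,"z": -40,"rx": 0,"ry": 0,"rz": 0,"grip": 1},{"x": 0,"y": 0,"z": -30,"rx": 0,"ry": 0,"rz": 0,"grip": 1},{"x": 0,"y": 0,"z": -10,"rx": 0,"ry": 0,"rz": 0,"grip": 1},{"x": 0,"y": 0,"z": 0,"rx": 0,"ry": 0,"rz": 0,"grip": 1},{"x": 0,"y": 0,"z": 0,"rx": 0,"ry": 0,"rz": 0,"grip": 1},{"x": 0,"y": 0,"z": 0,"rx": 0,"ry": 0,"rz": 0,"grip": 1}]'

```text
time: 7.2
tool_pos: [0.4689, 0.2555, 0.146]
tool_rot: [0.609, 0.362, 0.608, -0.36]
wrist_force: [-0.2, 0.6, -1.0]
opening: 0.0264
```

```bash
python3 - <<'E'
from h import *
np.set_printoptions(precision=4,suppress=True)
im=grab('wrist'); save(im,'w4.png',(200,100,480,310),2.8); np.save('w4.npy',im,allow_pickle=True)
s=im['state'];print(s['tool_pos'],s['tool_rot'],s['opening'],s['wrist_force'])
R,t=pose(im);print(R[:,0]); print(proj(im,[[.4685,.2535,.103]]), proj(im,s['tool_pos']-[0,0,.0153]))
E
```

```text
[0.4689 0.2555 0.146 ] [ 0.6087  0.3616  0.6077 -0.3599] 0.026448201425300112 [-0.2393  0.6236 -0.9919]
[0.8775 0.4796 0.0036]
[[315.336 226.496]] [[317.1458 243.0089]]
```

View pics/w4.png

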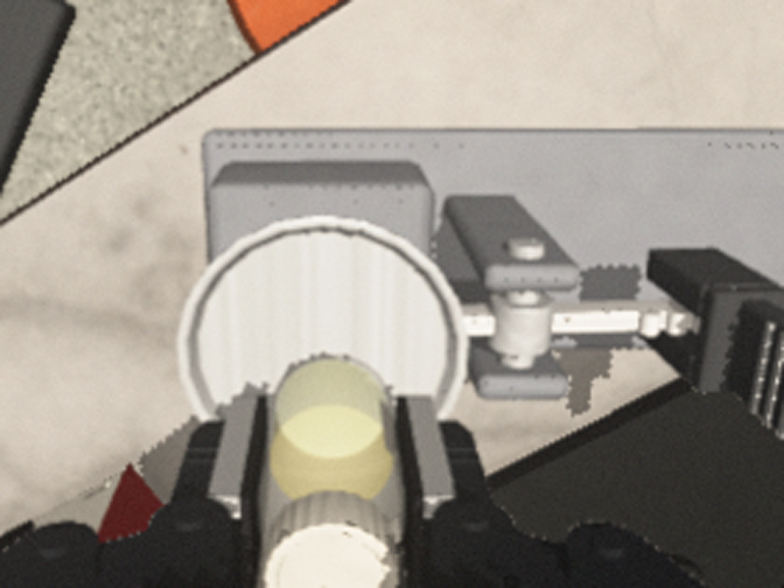

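The picture confirms the pan centre at about (315,226), where my estimate projects, and the vial bottom is a couple of mm off it. Lowering.

Call:
play_rows --commands '[{"x": -1,"y": -2,"z": -10,"rx": 0,"ry": 0,"rz": 0,"grip": 1},{"x": 0,"y": 0,"z": -10,"rx": 0,"ry": 0,"rz": 0,"grip": 1},{"x": 0,"y": 0,"z": -5,"rx": 0,"ry": 0,"rz": 0,"grip": 1},{"x": 0,"y": 0,"z": -2,"rx": 0,"ry": 0,"rz": 0,"grip": 1},{"x": 0,"y": 0,"z": -1,"rx": 0,"ry": 0,"rz": 0,"grip": 1},{"x": 0,"y": 0,"z": -1,"rx": 0,"ry": 0,"rz": 0,"grip": 1},{"x": 0,"y": 0,"z": -1,"rx": 0,"ry": 0,"rz": 0,"grip": 1},{"x": 0,"y": 0,"z": 0,"rx": 0,"ry": 0,"rz": 0,"grip": 1},{"x": 0,"y": 0,"z": 0,"rx": 0,"ry": 0,"rz": 0,"grip": 1},{"x": 0,"y": 0,"z": 0,"rx": 0,"ry": 0,"rz": 0,"grip": 1}]'

```text
time: 8.25
tool_pos: [0.4671, 0.2529, 0.1144]
tool_rot: [0.608, 0.361, 0.608, -0.361]
wrist_force: [0.4, 0.2, 0.5]
opening: 0.026
```

```bash
python3 - <<'E'
from h import *
np.set_printoptions(precision=4,suppress=True)
im=grab('wrist'); s=im['state'];print(s['tool_pos'],s['opening'],s['wrist_force'],s['wrist_torque'])
P=cloud(im); Q=P[np.isfinite(P[...,0])]
d=np.hypot(Q[:,0]-.4685,Q[:,1]-.2535); q=Q[(d<.028)&(Q[:,2]<.112)&(Q[:,2]>.09)&((Q[:,0]-.4685)*-.479+(Q[:,1]-.2535)*.877>.015)]; print('floor z',np.median(q[:,2]),len(q))
E
```

```text
[0.4671 0.2529 0.1144] 0.026042121092976152 [0.4453 0.1528 0.4544] [ 0.011  -0.0069 -0.0327]
floor z 0.09836235837125196 1107
```

```bash
python3 - <<'E'
from h import *
im=np.load('w4.npy',allow_pickle=True).item()
P=cloud(im); Q=P[np.isfinite(P[...,0])]
d=np.hypot(Q[:,0]-.4685,Q[:,1]-.2535); q=Q[(d<.028)&(Q[:,2]<.112)&(Q[:,2]>.09)&((Q[:,0]-.4685)*-.479+(Q[:,1]-.2535)*.877>.015)]; print('floor z',np.median(q[:,2]),len(q))
E
```

```text
floor z 0.1024879580094101 827
```

The pan has been pressed down by 4 mm (0.1025 to 0.0984) with the vial on it, at about 1.5 N. One more mm, then open gently.

Call:
play_rows --commands '[{"x": 0,"y": 0,"z": -1,"rx": 0,"ry": 0,"rz": 0,"grip": 1},{"x": 0,"y": 0,"z": 0,"rx": 0,"ry": 0,"rz": 0,"grip": 0.35},{"x": 0,"y": 0,"z": 0,"rx": 0,"ry": 0,"rz": 0,"grip": 0.3},{"x": 0,"y": 0,"z": 0,"rx": 0,"ry": 0,"rz": 0,"grip": 0.2},{"x": 0,"y": 0,"z": 0,"rx": 0,"ry": 0,"rz": 0,"grip": 0},{"x": 0,"y": 0,"z": 0,"rx": 0,"ry": 0,"rz": 0,"grip": -0.3},{"x": 0,"y": 0,"z": 0,"rx": 0,"ry": 0,"rz": 0,"grip": -0.5},{"x": 0,"y": 0,"z": 0,"rx": 0,"ry": 0,"rz": 0,"grip": -0.5},{"x": 0,"y": 0,"z": 0,"rx": 0,"ry": 0,"rz": 0,"grip": -0.5}]'

```text
time: 9.2
tool_pos: [0.467, 0.2528, 0.1133]
tool_rot: [0.608, 0.361, 0.608, -0.361]
wrist_force: [-0.3, 0.5, -0.1]
opening: 0.0641
```

```bash
python3 - <<'E'
from h import *
np.set_printoptions(precision=4,suppress=True)
im=grab('wrist'); save(im,'w5.png',(180,80,500,330),2.4); s=im['state'];print(s['tool_pos'],s['opening'],s['wrist_force'])
E
```

```text
[0.467  0.2528 0.1133] 0.06411234218912976 [-0.2677  0.4647 -0.0677]
```

View pics/w5.png

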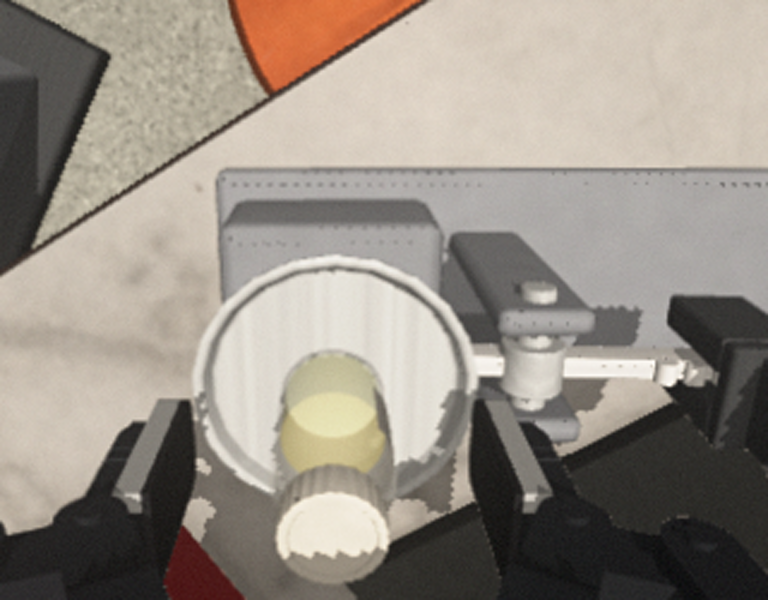

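The vial stands upright and centred on the pan, released. Raising clear of it and moving over the tab.

Call:
play_rows --commands '[{"x": 0,"y": 0,"z": 10,"rx": 0,"ry": 0,"rz": 0,"grip": -0.5},{"x": 0,"y": 0,"z": 30,"rx": 0,"ry": 0,"rz": 0,"grip": -0.5},{"x": 0,"y": 0,"z": 40,"rx": 0,"ry": 0,"rz": 0,"grip": -0.5},{"x": 0,"y": 0,"z": 20,"rx": 0,"ry": 0,"rz": 0,"grip": 0},{"x": 25,"y": 13,"z": 0,"rx": 0,"ry": 0,"rz": 0,"grip": 0.2},{"x": 35,"y": 20,"z": 0,"rx": 0,"ry": 0,"rz": 0,"grip": 0.2},{"x": 35,"y": 20,"z": 0,"rx": 0,"ry": 0,"rz": 0,"grip": 0.2},{"x": 5,"y": 2,"z": 0,"rx": 0,"ry": 0,"rz": 0,"grip": 0.2},{"x": 0,"y": 0,"z": 0,"rx": 0,"ry": 0,"rz": 0,"grip": 0.2},{"x": 0,"y": 0,"z": 0,"rx": 0,"ry": 0,"rz": 0,"grip": 0.2}]'

```text
time: 10.25
tool_pos: [0.5661, 0.3075, 0.2135]
tool_rot: [0.608, 0.36, 0.608, -0.361]
wrist_force: [-0.2, 0.9, 0.1]
opening: 0.034
```

```bash
cat >> h.py <<'E'
u=np.array([.8775,.4796]); w=np.array([.4796,-.8775]); pan=np.array([.4685,.2535])
def bal(Q):  # world -> balance frame (x across, y along beam, z)
    d=Q[...,:2]-pan; return np.stack([d@w,d@u-.055,Q[...,2]],-1)
E
python3 - <<'E'
from h import *
np.set_printoptions(precision=4,suppress=True)
im=grab('wrist'); save(im,'w6.png'); np.save('w6.npy',im,allow_pickle=True); s=im['state'];print(s['tool_pos'],s['opening'],s['wrist_force'])
print('tcp bal',bal(s['tool_pos'][None]))
B=bal(cloud(im)); B=B[np.isfinite(B[...,0])]
t=B[(abs(B[:,0])<.02)&(B[:,1]>.03)&(B[:,1]<.15)&(B[:,2]>.138)&(B[:,2]<.157)]
print('tab',len(t),t.mean(0),np.percentile(t,[2,50,98],axis=0))
p=B[(abs(B[:,0])<.004)&(B[:,1]>.1)&(B[:,1]<.172)&(B[:,2]>.06)&(B[:,2]<.125)]
for a in np.arange(.1,.17,.01):
    k=p[abs(p[:,1]-a)<.005]; print('%.2f %d %.4f'%(a,len(k),np.median(k[:,2]) if len(k) else 0))
E
```

```text
[0.5661 0.3075 0.2135] 0.03401962083937348 [-0.1529  0.9082  0.0877]
tcp bal [[-0.0006  0.0566  0.2135]]
tab 379 [-0.0038  0.0519  0.1459] [[-0.0151  0.0474  0.1395]
 [-0.0041  0.0516  0.1469]
 [ 0.0096  0.0562  0.1484]]
0.10 23 0.0943
0.11 49 0.0962
0.12 41 0.0964
0.13 42 0.0969
0.14 41 0.0971
0.15 42 0.0960
0.16 37 0.0953
0.17 10 0.0958
```

View pics/w6.png

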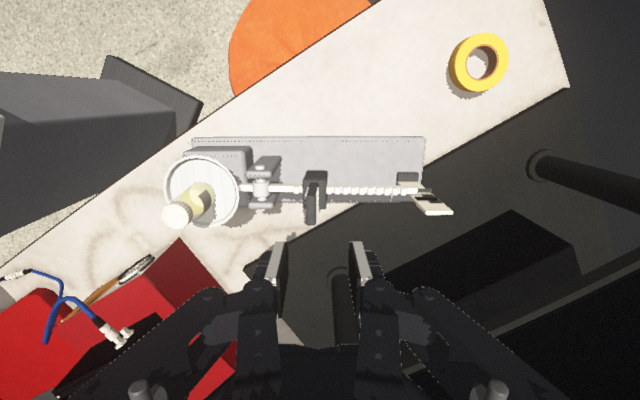

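The tab is at px (315,190), between the fingers' span at y = 52 mm from the pivot (v ≈ 0.016). The beam is at the upper stop (pan heavy). Descending to straddle the tab.

Call:
play_rows --commands '[{"x": 0,"y": 0,"z": -35,"rx": 0,"ry": 0,"rz": 0,"grip": 0.2},{"x": 0,"y": 0,"z": -30,"rx": 0,"ry": 0,"rz": 0,"grip": 0.2},{"x": 0,"y": 0,"z": -15,"rx": 0,"ry": 0,"rz": 0,"grip": 0.2},{"x": 0,"y": 0,"z": -5,"rx": 0,"ry": 0,"rz": 0,"grip": 0.2},{"x": 0,"y": 0,"z": 0,"rx": 0,"ry": 0,"rz": 0,"grip": 0.2},{"x": 3.5,"y": 1.9,"z": 0,"rx": 0,"ry": 0,"rz": 0,"grip": 0.2},{"x": 2.6,"y": 1.4,"z": 0,"rx": 0,"ry": 0,"rz": 0,"grip": 0.2},{"x": 1.8,"y": 1,"z": 0,"rx": 0,"ry": 0,"rz": 0,"grip": 0.2},{"x": 1.8,"y": 1,"z": 0,"rx": 0,"ry": 0,"rz": 0,"grip": 0.2},{"x": 1.8,"y": 1,"z": 0,"rx": 0,"ry": 0,"rz": 0,"grip": 0.2}]'

```text
time: 11.3
tool_pos: [0.5781, 0.3138, 0.1281]
tool_rot: [0.608, 0.36, 0.608, -0.361]
wrist_force: [-3.2, -1.8, -2.8]
opening: 0.0343
```

```bash
cat >> h.py <<'E'
def look():
    im=grab('wrist'); s=im['state']; f=s['wrist_force']
    print('tcp bal',bal(s['tool_pos'][None]).round(4),'open',round(s['opening'],4),'F along',round(f[:2]@u,2),f.round(1),s['time'])
    B=bal(cloud(im)); B=B[np.isfinite(B[...,0])]
    t=B[(abs(B[:,0])<.016)&(abs(B[:,1]-bal(s['tool_pos'][None])[0,1])<.014)&(B[:,2]>.132)&(B[:,2]<.158)]
    if len(t)>8: print('tab',len(t),np.percentile(t,[5,50,95],axis=0).round(4).tolist())
    p=B[(abs(B[:,0])<.004)&(B[:,1]>.1)&(B[:,1]<.172)&(B[:,2]>.06)&(B[:,2]<.125)]
    print('beam z',[(round(a,2),len(k),round(float(np.median(k[:,2])),4)) for a in np.arange(.12,.17,.01) for k in [p[abs(p[:,1]-a)<.005]] if len(k)>4])
    q=B[(np.hypot(B[:,0],B[:,1]+.055)<.028)&(B[:,2]<.112)&(B[:,2]>.09)&(B[:,0]<-.016)]
    print('floor',len(q),np.median(q[:,2]) if len(q) else None)
    return im
E
python3 -c "
from h import *
im=look(); np.save('w7.npy',im,allow_pickle=True); save(im,'w7.png')"
```

```text
tcp bal [[-0.0004  0.0701  0.1281]] open 0.0343 F along -3.71 [-3.2 -1.8 -2.8] 11.3
tab 634 [[-0.0149, 0.0564, 0.1344], [-0.0053, 0.0594, 0.1419], [0.0083, 0.0621, 0.1431]]
beam z [(np.float64(0.12), 84, 0.0857), (np.float64(0.13), 76, 0.0852), (np.float64(0.14), 81, 0.0847), (np.float64(0.15), 64, 0.0823), (np.float64(0.16), 76, 0.0803), (np.float64(0.17), 20, 0.0797)]
floor 810 0.10092507950730967
```

Call:
play_rows --commands '[{"x": 1.8,"y": 1,"z": 0,"rx": 0,"ry": 0,"rz": 0,"grip": 0.2},{"x": 1.8,"y": 1,"z": 0,"rx": 0,"ry": 0,"rz": 0,"grip": 0.2},{"x": 1.8,"y": 1,"z": 0,"rx": 0,"ry": 0,"rz": 0,"grip": 0.2},{"x": 1.8,"y": 1,"z": 0,"rx": 0,"ry": 0,"rz": 0,"grip": 0.2},{"x": 1.8,"y": 1,"z": 0,"rx": 0,"ry": 0,"rz": 0,"grip": 0.2},{"x": 1.8,"y": 1,"z": 0,"rx": 0,"ry": 0,"rz": 0,"grip": 0.2},{"x": 1.8,"y": 1,"z": 0,"rx": 0,"ry": 0,"rz": 0,"grip": 0.2},{"x": 1.8,"y": 1,"z": 0,"rx": 0,"ry": 0,"rz": 0,"grip": 0.2},{"x": 1.8,"y": 1,"z": 0,"rx": 0,"ry": 0,"rz": 0,"grip": 0.2}]'

```text
time: 12.25
tool_pos: [0.5942, 0.3228, 0.1279]
tool_rot: [0.608, 0.36, 0.608, -0.361]
wrist_force: [-2.1, -2.1, -2.0]
opening: 0.0339
```

```bash
python3 -c "
from h import *
im=look()"
```

```text
tcp bal [[-0.0005  0.0885  0.1279]] open 0.0339 F along -2.85 [-2.1 -2.1 -2. ] 12.25
tab 615 [[-0.0151, 0.0749, 0.1335], [-0.005, 0.0778, 0.1405], [0.0084, 0.0806, 0.1418]]
beam z [(np.float64(0.12), 79, 0.0844), (np.float64(0.13), 73, 0.0837), (np.float64(0.14), 75, 0.083), (np.float64(0.15), 67, 0.0807), (np.float64(0.16), 59, 0.079), (np.float64(0.17), 16, 0.0788)]
floor 791 0.10150588342805464
```

Call:
play_rows --commands '[{"x": 1.8,"y": 1,"z": 0,"rx": 0,"ry": 0,"rz": 0,"grip": 0.2},{"x": 1.3,"y": 0.7,"z": 0,"rx": 0,"ry": 0,"rz": 0,"grip": 0.2},{"x": 0,"y": 0,"z": 0,"rx": 0,"ry": 0,"rz": 0,"grip": 0.2}]'

```text
time: 12.6
tool_pos: [0.5985, 0.3253, 0.1287]
tool_rot: [0.608, 0.361, 0.608, -0.36]
wrist_force: [-0.3, -0.3, 0.5]
opening: 0.0344
```

Call:
play_rows --commands '[{"x": -3.5,"y": -2,"z": 0,"rx": 0,"ry": 0,"rz": 0,"grip": 0.2},{"x": -3.5,"y": -2,"z": 0,"rx": 0,"ry": 0,"rz": 0,"grip": 0.2},{"x": 0,"y": 0,"z": 0,"rx": 0,"ry": 0,"rz": 0,"grip": 0.2},{"x": 0,"y": 0,"z": 0,"rx": 0,"ry": 0,"rz": 0,"grip": 0.2},{"x": 0,"y": 0,"z": 0,"rx": 0,"ry": 0,"rz": 0,"grip": 0.2},{"x": 0,"y": 0,"z": 0,"rx": 0,"ry": 0,"rz": 0,"grip": 0.2},{"x": 0,"y": 0,"z": 0,"rx": 0,"ry": 0,"rz": 0,"grip": 0.2},{"x": 0,"y": 0,"z": 0,"rx": 0,"ry": 0,"rz": 0,"grip": 0.2},{"x": 0,"y": 0,"z": 0,"rx": 0,"ry": 0,"rz": 0,"grip": 0.2},{"x": 0,"y": 0,"z": 0,"rx": 0,"ry": 0,"rz": 0,"grip": 0.2}]'

```text
time: 13.6
tool_pos: [0.5908, 0.3209, 0.1283]
tool_rot: [0.608, 0.361, 0.608, -0.361]
wrist_force: [-0.4, 0.4, 0.3]
opening: 0.0339
```

```bash
python3 -c "
from h import *
im=look(); np.save('w8.npy',im,allow_pickle=True)"
```

```text
tcp bal [[-0.0004  0.0847  0.1283]] open 0.0339 F along -0.12 [-0.4  0.4  0.3] 13.6
tab 1059 [[-0.0151, 0.0727, 0.1353], [-0.0065, 0.0771, 0.1481], [0.0083, 0.0813, 0.1496]]
beam z [(np.float64(0.12), 89, 0.0967), (np.float64(0.13), 90, 0.0969), (np.float64(0.14), 89, 0.0973), (np.float64(0.15), 79, 0.0962), (np.float64(0.16), 78, 0.0952), (np.float64(0.17), 19, 0.0953)]
floor 753 0.09584431764748927
```

Still at the upper stop with v = 0.040. Next notch.

Call:
play_rows --commands '[{"x": 3.5,"y": 2,"z": 0,"rx": 0,"ry": 0,"rz": 0,"grip": 0.2},{"x": 2.2,"y": 1.2,"z": 0,"rx": 0,"ry": 0,"rz": 0,"grip": 0.2},{"x": 1.8,"y": 1,"z": 0,"rx": 0,"ry": 0,"rz": 0,"grip": 0.2},{"x": 1.8,"y": 1,"z": 0,"rx": 0,"ry": 0,"rz": 0,"grip": 0.2},{"x": 1.8,"y": 1,"z": 0,"rx": 0,"ry": 0,"rz": 0,"grip": 0.2},{"x": 1.8,"y": 1,"z": 0,"rx": 0,"ry": 0,"rz": 0,"grip": 0.2},{"x": 1.2,"y": 0.6,"z": 0,"rx": 0,"ry": 0,"rz": 0,"grip": 0.2},{"x": 0,"y": 0,"z": 0,"rx": 0,"ry": 0,"rz": 0,"grip": 0.2},{"x": -3.5,"y": -2,"z": 0,"rx": 0,"ry": 0,"rz": 0,"grip": 0.2},{"x": -3.5,"y": -2,"z": 0,"rx": 0,"ry": 0,"rz": 0,"grip": 0.2}]'

```text
time: 14.65
tool_pos: [0.5983, 0.325, 0.1288]
tool_rot: [0.608, 0.361, 0.608, -0.36]
wrist_force: [0.1, 0.3, -0.3]
opening: 0.0343
```

Call:
play_rows --commands '[{"x": 0,"y": 0,"z": 0,"rx": 0,"ry": 0,"rz": 0,"grip": 0.2},{"x": 0,"y": 0,"z": 0,"rx": 0,"ry": 0,"rz": 0,"grip": 0.2},{"x": 0,"y": 0,"z": 0,"rx": 0,"ry": 0,"rz": 0,"grip": 0.2},{"x": 0,"y": 0,"z": 0,"rx": 0,"ry": 0,"rz": 0,"grip": 0.2},{"x": 0,"y": 0,"z": 0,"rx": 0,"ry": 0,"rz": 0,"grip": 0.2},{"x": 0,"y": 0,"z": 0,"rx": 0,"ry": 0,"rz": 0,"grip": 0.2},{"x": 0,"y": 0,"z": 0,"rx": 0,"ry": 0,"rz": 0,"grip": 0.2},{"x": 0,"y": 0,"z": 0,"rx": 0,"ry": 0,"rz": 0,"grip": 0.2},{"x": 0,"y": 0,"z": 0,"rx": 0,"ry": 0,"rz": 0,"grip": 0.2},{"x": 0,"y": 0,"z": 0,"rx": 0,"ry": 0,"rz": 0,"grip": 0.2}]'

```text
time: 15.65
tool_pos: [0.5979, 0.3247, 0.1283]
tool_rot: [0.608, 0.361, 0.608, -0.361]
wrist_force: [-0.4, -0.9, 0.0]
opening: 0.0343
```

```bash
python3 -c "
from h import *
im=look(); np.save('w9.npy',im,allow_pickle=True)"
```

```text
tcp bal [[-0.0004  0.0927  0.1283]] open 0.0343 F along -0.76 [-0.4 -0.9  0. ] 15.65
tab 1070 [[-0.0151, 0.0809, 0.1354], [-0.0066, 0.0852, 0.1484], [0.0083, 0.0894, 0.1499]]
beam z [(np.float64(0.12), 88, 0.0964), (np.float64(0.13), 87, 0.0968), (np.float64(0.14), 87, 0.0968), (np.float64(0.15), 80, 0.0956), (np.float64(0.16), 79, 0.0948), (np.float64(0.17), 20, 0.095)]
floor 746 0.09597258006634615
```

Still at the stop with v = 0.048. Same move again.

Call:
play_rows --commands '[{"x": 3.5,"y": 2,"z": 0,"rx": 0,"ry": 0,"rz": 0,"grip": 0.2},{"x": 2.2,"y": 1.2,"z": 0,"rx": 0,"ry": 0,"rz": 0,"grip": 0.2},{"x": 1.8,"y": 1,"z": 0,"rx": 0,"ry": 0,"rz": 0,"grip": 0.2},{"x": 1.8,"y": 1,"z": 0,"rx": 0,"ry": 0,"rz": 0,"grip": 0.2},{"x": 1.8,"y": 1,"z": 0,"rx": 0,"ry": 0,"rz": 0,"grip": 0.2},{"x": 1.8,"y": 1,"z": 0,"rx": 0,"ry": 0,"rz": 0,"grip": 0.2},{"x": 1.2,"y": 0.6,"z": 0,"rx": 0,"ry": 0,"rz": 0,"grip": 0.2},{"x": 0,"y": 0,"z": 0,"rx": 0,"ry": 0,"rz": 0,"grip": 0.2},{"x": -3.5,"y": -2,"z": 0,"rx": 0,"ry": 0,"rz": 0,"grip": 0.2},{"x": -3.5,"y": -2,"z": 0,"rx": 0,"ry": 0,"rz": 0,"grip": 0.2}]'

```text
time: 16.7
tool_pos: [0.6054, 0.3288, 0.1288]
tool_rot: [0.608, 0.361, 0.608, -0.36]
wrist_force: [-0.5, -0.5, 1.1]
opening: 0.0341
```

Call:
play_rows --commands '[{"x": 0,"y": 0,"z": 0,"rx": 0,"ry": 0,"rz": 0,"grip": 0.2},{"x": 0,"y": 0,"z": 0,"rx": 0,"ry": 0,"rz": 0,"grip": 0.2},{"x": 0,"y": 0,"z": 0,"rx": 0,"ry": 0,"rz": 0,"grip": 0.2},{"x": 0,"y": 0,"z": 0,"rx": 0,"ry": 0,"rz": 0,"grip": 0.2},{"x": 0,"y": 0,"z": 0,"rx": 0,"ry": 0,"rz": 0,"grip": 0.2},{"x": 0,"y": 0,"z": 0,"rx": 0,"ry": 0,"rz": 0,"grip": 0.2},{"x": 0,"y": 0,"z": 0,"rx": 0,"ry": 0,"rz": 0,"grip": 0.2},{"x": 0,"y": 0,"z": 0,"rx": 0,"ry": 0,"rz": 0,"grip": 0.2},{"x": 0,"y": 0,"z": 0,"rx": 0,"ry": 0,"rz": 0,"grip": 0.2},{"x": 0,"y": 0,"z": 0,"rx": 0,"ry": 0,"rz": 0,"grip": 0.2}]'

```text
time: 17.7
tool_pos: [0.605, 0.3284, 0.1283]
tool_rot: [0.608, 0.361, 0.608, -0.361]
wrist_force: [-0.3, -0.3, 0.7]
opening: 0.034
```

```bash
python3 -c "
from h import *
im=look(); np.save('w10.npy',im,allow_pickle=True)"
```

```text
tcp bal [[-0.0003  0.1007  0.1283]] open 0.034 F along -0.38 [-0.3 -0.3  0.7] 17.7
tab 917 [[-0.0151, 0.0913, 0.1346], [-0.0061, 0.0954, 0.1447], [0.0083, 0.0995, 0.146]]
beam z [(np.float64(0.12), 94, 0.091), (np.float64(0.13), 80, 0.0907), (np.float64(0.14), 90, 0.0907), (np.float64(0.15), 71, 0.0889), (np.float64(0.16), 76, 0.0873), (np.float64(0.17), 22, 0.0871)]
floor 749 0.09845421276419619
```

At v = 0.056 the beam floats: tip z is 0.0873, midway between the stops (0.079 and 0.095), so near level. Withdrawing straight up and checking.

Call:
play_rows --commands '[{"x": 0,"y": 0,"z": 8,"rx": 0,"ry": 0,"rz": 0,"grip": 0.2},{"x": 0,"y": 0,"z": 20,"rx": 0,"ry": 0,"rz": 0,"grip": 0.2},{"x": 0,"y": 0,"z": 30,"rx": 0,"ry": 0,"rz": 0,"grip": 0.2},{"x": 0,"y": 0,"z": 30,"rx": 0,"ry": 0,"rz": 0,"grip": 0.2},{"x": 0,"y": 0,"z": 0,"rx": 0,"ry": 0,"rz": 0,"grip": 0.2},{"x": 0,"y": 0,"z": 0,"rx": 0,"ry": 0,"rz": 0,"grip": 0.2},{"x": 0,"y": 0,"z": 0,"rx": 0,"ry": 0,"rz": 0,"grip": 0.2},{"x": 0,"y": 0,"z": 0,"rx": 0,"ry": 0,"rz": 0,"grip": 0.2},{"x": 0,"y": 0,"z": 0,"rx": 0,"ry": 0,"rz": 0,"grip": 0.2},{"x": 0,"y": 0,"z": 0,"rx": 0,"ry": 0,"rz": 0,"grip": 0.2}]'

```text
time: 18.75
tool_pos: [0.6049, 0.3283, 0.2157]
tool_rot: [0.608, 0.36, 0.608, -0.361]
wrist_force: [0.1, 0.1, 0.5]
opening: 0.0342
```

```bash
python3 -c "
from h import *
im=look(); np.save('w11.npy',im,allow_pickle=True)
o=pan+.223*u; P=np.r_[o,.085]; print(proj(im,P)); x,y=proj(im,P)[0].astype(int)
c=cv2.cvtColor(im['color'],cv2.COLOR_RGB2BGR); a=cv2.resize(c[y-35:y+35,x-45:x+45],(800,600)[:1]*1+(600,),interpolation=cv2.INTER_CUBIC) if False else cv2.resize(c[y-35:y+35,x-40:x+40],(560,490),interpolation=cv2.INTER_CUBIC)
b=cv2.resize(c[100:300,60:300],(240,200)); pad=np.zeros((490,240,3),np.uint8); pad[:200]=b
cv2.imwrite('pics/fin.png',np.hstack([a,pad]))"
```

```text
tcp bal [[-2.000e-04  1.006e-01  2.157e-01]] open 0.0342 F along 0.17 [0.1 0.1 0.5] 18.75
tab 391 [[-0.0151, 0.0913, 0.134], [-0.0046, 0.0955, 0.1447], [0.0083, 0.1002, 0.146]]
beam z [(np.float64(0.12), 41, 0.0907), (np.float64(0.13), 41, 0.0904), (np.float64(0.14), 39, 0.0905), (np.float64(0.15), 35, 0.089), (np.float64(0.16), 36, 0.0876), (np.float64(0.17), 8, 0.0878)]
floor 391 0.09859788746829079
[[384.12136409 188.34370805]]
```

View pics/fin.png

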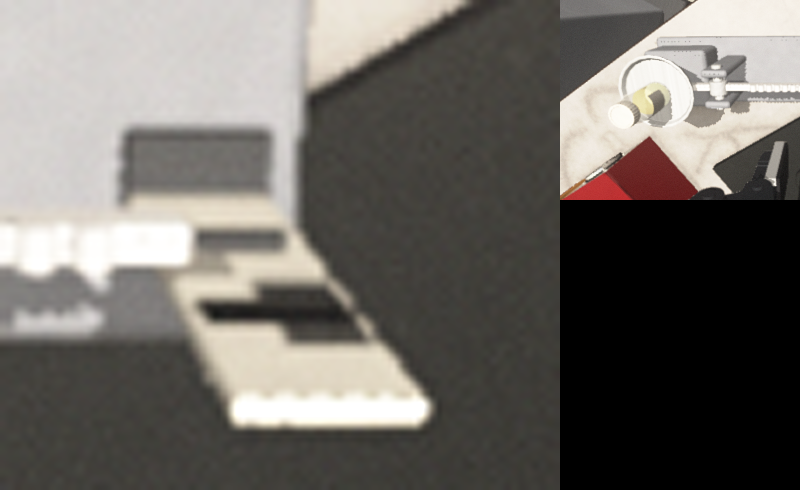

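The crop shows the pointer tip at crop (285,240), which is px (385,188). A level tip projects to (384,188). The vial stands on the pan. I'll run a relative check of pointer against black block, plus a check that the bystanders haven't moved.

```bash
python3 -c "
from h import *
im=np.load('w11.npy',allow_pickle=True).item(); o=pan+.223*u
for z in (.080,.085,.090):
  a=proj(im,np.r_[o,z])[0]; b=proj(im,np.r_[o+.012*w,.085])[0]; print(z,'block-pointer crop px',(b-a)*7)
T=grab('top'); d=cv2.absdiff(T['color'],np.load('top0.npy',allow_pickle=True).item()['color']).max(2)
for n,(x,y) in dict(small=(405,213),lens=(448,252),rack=(377,168),vialold=(451,207)).items(): print(n,(d[y-9:y+10,x-9:x+10]>60).sum())
im2=look()"
```

```text
0.08 block-pointer crop px [ 1.26839423 88.247454  ]
0.085 block-pointer crop px [-6.23305734 78.11085266]
0.09 block-pointer crop px [-13.98425142  67.63422285]
small 0
lens 0
rack 0
vialold 5
tcp bal [[-0.0003  0.1007  0.216 ]] open 0.0342 F along -0.0 [ 0.1 -0.2  0.5] 18.85
tab 362 [[-0.0151, 0.0915, 0.1355], [-0.0048, 0.0955, 0.145], [0.0084, 0.0995, 0.1462]]
beam z [(np.float64(0.12), 46, 0.0907), (np.float64(0.13), 37, 0.0909), (np.float64(0.14), 41, 0.0899), (np.float64(0.15), 36, 0.0887), (np.float64(0.16), 34, 0.0874), (np.float64(0.17), 7, 0.0879)]
floor 393 0.09856879003804492
```

```bash
python3 -c "
from bench import r
print(r.sign_off())"
```

```text
the job is handed in; nothing more can be done
None
```

The white-capped vial is standing upright on the pan, released. The poise sits in the 0.056 m notch with the pointer on the black block. I handed the job in at about 19 s; no verdict is reported.

**What I did:** I pushed the poise outward by its tab from 0.016 m, with the fingers straddling it and never pinching. I read the tilt untouched at three notches: at 0.040 and 0.048 m the beam stayed on its upper stop, and at 0.056 m it floated free. Then I withdrew straight up.

**Last checks:**
- **Tilt:** the beam was at rest, with two readings more than a second apart agreeing. Estimates from the beam tip, pan height, tab lean and pointer against block ranged from about +0.003 to +0.018 rad, most likely about +0.013. That puts the pointer roughly 2 mm above the block's middle, within its ±5 mm. One notch further would be about -0.033 rad, off the block.
- **Force:** the largest reading I took while pushing was about 4 N, against the 20 N limit. I only sampled it between moves, so the peak as the poise crossed a tooth was not measured.
- **Other objects:** the small vial, rack and lens tube showed no change in the top image.
- **One check failed:** the same comparison at the vial's old spot changed by only 5 pixels, probably because the vial and bench are similarly pale. The wrist pictures show the vial on the pan.

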